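# Set a carving handpiece's speed with its thumbwheel and start it

## Task

Set the speed of the carving handpiece: with a light touch, roll the thumbwheel that sticks up through the slot in the control unit's panel until the red pointer stands level with the middle of the yellow clip, then press the green start button fully down and let go. The wheel's sprung axle is delicate, so feel for it and never press it with more than 12 N; do not press the button before the pointer is set, and leave the figure, jar and screwdriver where they are.

Things in the scene. Friction and masses are not known exactly. Their poses are not given: they have to be found in the camera images.
- unit: Control unit: flat grey box fixed to the bench, 150 (x) x 260 (y) x 60 mm to its top panel; origin under its centre, z up. A handpiece lies along x on the panel at y = +106 mm, up to 32 mm above it. Else only the wheel (in the slot), the button and the clips stand above the panel.
- slot (a point): Centre of the panel's slot, at panel height (60 mm up), 40 mm long (y) and 14 mm wide; axes are the unit's; at x -30, y +20 mm in the unit. In it, centred, stands the edge of a dark ribbed rubber thumbwheel, 40 mm in diameter, 11 mm wide, axle level along x. Its top is 3.5 to 10.5 mm above the panel, different each time and not measured: find it by touch.
- dial (a joint): Turn of the thumbwheel, rad, -4 to 4 (0 with the pointer in the middle of its window). A flat fingertip on its top moved along +y turns it + and moves the pointer +y, 0.7 mm per mm of rim (14 mm per rad); long ways take several strokes. Friction, about 1.2 N at the rim, holds it: press it with 3 to 7 N to roll it; over 12 N damages it. The sprung axle yields 1 mm per 10 N. Use one fingertip: two side by side can pinch it.
- pointer_mid (a point): Middle of the red pointer, a bar 26 mm (x) x 5 mm (y) under a clear flush cover in the panel, 140 mm (y) x 30 mm (x), centred at x = +35, y = -20 mm in the unit. It moves along the unit's y axis, 56 mm either way of the middle, driven by the wheel only. It cannot be touched.
- yellow_mark (a point): Top of the yellow clip, 14 (x) x 10 (y) x 7 mm, fixed at the far (+x) edge of the pointer's window; its middle along y is the setting wanted. Its axes are the unit's.
- blue_mark (a point): Top of the blue clip, of the same size at the same edge: another setting, not wanted. The two clips stand on either side of the window's middle; which is on which side changes.
- start_top (a point): Centre of the top of the green start button, 28 mm in diameter, 18 mm above the panel, at x = -30, y = -80 mm in the unit; pressed straight down.
- start (a joint): Travel of the start button in m: 0 when up, 0.006 fully down. A spring: it yields at about 1.5 N, is fully down at 5 N, and comes up again when let go.
- figure_mid (a point): Middle of a carved wooden figure, 119 mm tall on a 60 mm square base, standing loose to the +y side of the unit; 60 mm above the bench. Leave it alone.
- jar_mid (a point): Middle of an amber jar with a steel lid, 60 mm in diameter, 85 mm tall, standing loose to the -y side of the unit. Leave it alone.
- screwdriver_grip (a point): Middle of the orange handle of a screwdriver, 190 mm long, lying loose beyond the unit (+x). Leave it alone.

How it is judged:
By the outcome, as a careful person would: the job done as asked, in the order asked, and still so for the second after the job is handed in, with the robot touching nothing.
It also fails if it takes over 64 s, if anything falls off the work surface, if the arm or the gripper's body presses on something with over 40 N, if the wrist force passes 120 N, or if a joint passes its speed limit or range.

## Robot

A 6-joint arm with a two-finger parallel gripper is mounted at the origin on the work surface. World frame = base frame: x ahead of the robot, y to its left, z up, the work surface at z = 0. Lengths are in mm, angles in rad, forces in N, time in s.
With the tool pointing down it reaches from about 275 to 1000 mm from the base axis. Payload 8.4 kg.
Tool frame: the origin (TCP) lies at the very end of the fingers, on their centre line; the grasp point (between the pads) lies 19 mm behind it; z points along the fingers, y is the line along which they close (so a half turn about z gives the same grasp; the last joint's range is limited). The gripper opens to 85 mm and grips with 20 to 120 N. Pads are 22 mm wide; open, the fingers measure 114 mm over their backs; the gripper's body (76 mm by 85 mm) begins 54 mm behind the grasp point. The pads swing forward as they close: fully open they stand 13 mm farther back than shut.
Start: joints at [1.329, 0.353, 1.633, -0, 1.155, -0.002], TCP at [148.441, 607.119, 203.781] pointing down, gripper open.
Joint ranges: [-2.63, 2.63], [-0.92, 2.1], [0.06, 2.66], [-1.3, 4.44], [0, 2.69], [-3.02, 3.02]. Speed limits (rad/s): [2.22, 2.22, 2.79, 3.14, 3.14, 3.14].

## Interface

Orientations are given as a unit quaternion [x, y, z, w].
In Python, from cell import arm gives the robot as it stands.
- The arm moves only by the tool carry_out, never from a script. Its argument "steps" is a list that holds one entry, the list of rows, each a list of 6 numbers: the shift along the tool's x, y, z in mm, then the turn, a rotation vector about the tool's x, y, z in degrees. In form: [[[x, y, z, rx, ry, rz], ...]]. A call has 1 to 10 rows; each row is the pose to reach, as a shift and turn from the pose commanded when the call began, along the tool's axes at that moment; what a row does not reach only later rows make up. A row lasts 1/10 s, in which the tool goes at most 50 mm and 8.59 degrees, less where a joint would pass 70% of its speed; a pose out of reach is approached as far as the arm can. A call with a gripper value outside its range is refused whole. "jaw" is the opening, from 0 (shut) to 1 (fully open), set as the call begins (left out, the last holds). The fingers move at their own pace and stop on an object; "squeeze" is the grip in N (left out, the last holds). Time passes only in rows, so rows that repeat a pose let the fingers close. It gives the time, the measured TCP pose, the force, the opening and the grip force at its end, in the units of the state.
- arm.read_state(): the state, without advancing time (a new reading comes with each control period).
- arm.snapshot(name): name is "side" or "top" or "wrist"; returns a dict with "frame" (400x640x3 uint8, red, green, blue), "range_z" (400x640 float32, mm along the optical axis (not along the pixel's ray), 0 where there is no reading), "fx", "fy", "cx", "cy" (pixels), "pose" (4x4, takes a point from camera to world coordinates). Camera axes: x right, y down, z forward; pixel columns grow to the right and rows downward; lengths in mm; the calibration is good to about 2 mm. A picture is of the moment at which its call begins.
- arm.job_done(): hands the job in; it is judged then, once.
The state is a dict: "clock": time; "joint_positions": joint angles; "qvel": joint speeds; "joint_efforts": joint torques, N m; "position": TCP position; "tool_rot": TCP orientation; "wrist_force": force on the tool from outside, world axes, zero at the start; "ft_torque": the same for the moment, N m; "finger_gap": opening from 0.0 (shut) to 1.0 (fully open); "gripper_force": force on a finger pad.
Only numpy, scipy, OpenCV 4.12 (cv2) and the standard library are available. Lean on these libraries where they do the work, as an engineer would, in place of code of your own. Each camera call takes 0.05 s, during which the arm holds its last target. There are 200 camera calls.

## Working session

There is one attempt and no reset: what is moved stays moved. The work goes in short steps, Python scripts to look and compute and a tool call to move; the robot and the scene stay as the last step left them, time stands still between calls to the robot, and variables do not carry over. Pictures are saved under pics/ and viewed, at most 10 in all, crops included, and the job is handed in when it is done.

Besides the shell and the picture viewer there is one more tool, called as name([rows], argument=value, ...), one row to a line, values as JSON. carry_out: Moves the arm, as the interface text tells. Its arguments: {"type":"object","properties":{"steps":{"type":"array","items":{"type":"array","items":{"type":"array","items":{"type":"number"}}}},"jaw":{"type":"number"},"squeeze":{"type":"number"}},"required":["steps"]}

```bash
mkdir -p pics; ls
python3 - <<'E'
from cell import arm
import cv2,numpy as np
for n in("top","side"):
    s=arm.snapshot(n);cv2.imwrite(f"pics/{n}0.png",s["frame"][:,:,::-1]);np.savez(f"{n}0.npz",**s)
    print(n,s["fx"],s["cx"],s["cy"],np.round(s["pose"],3).tolist())
print(arm.read_state())
E
```

```text
pics
top 369.555596956134 321.6803486544851 201.08796074047322 [[0.024, -0.993, 0.114, 535.259], [-1.0, -0.025, -0.007, 16.501], [0.01, -0.114, -0.993, 936.435], [0.0, 0.0, 0.0, 1.0]]
side 438.48684219778164 323.6537584155761 203.632257865534 [[-0.695, -0.513, 0.504, 200.03], [-0.719, 0.512, -0.471, 455.363], [-0.017, -0.689, -0.724, 743.491], [0.0, 0.0, 0.0, 1.0]]
{'clock': 0.1, 'joint_positions': array([ 1.32863166e+00,  3.53569884e-01,  1.63407357e+00,  5.89089392e-06,
        1.15522468e+00, -2.39548716e-03]), 'qvel': array([ 0.00042181, -0.00225284, -0.00171363,  0.00059379, -0.00095867,
       -0.00233399]), 'joint_efforts': array([ 5.39003631e-04, -6.06358051e+01, -3.42814779e+01,  8.26869973e-05,
        4.08418578e-03,  2.72652113e-05]), 'position': array([148.30454795, 606.65697819, 203.13650278]), 'tool_rot': array([ 1.19598783e-01,  9.92822101e-01, -6.32652480e-04, -8.04629456e-05]), 'wrist_force': array([-0.07159846, -0.03453806, -1.02001274]), 'ft_torque': array([-0.03272159, -0.02960901, -0.00733206]), 'gripper_force': 0.0, 'finger_gap': 1.0012954703240622}
```

View pics/top0.png

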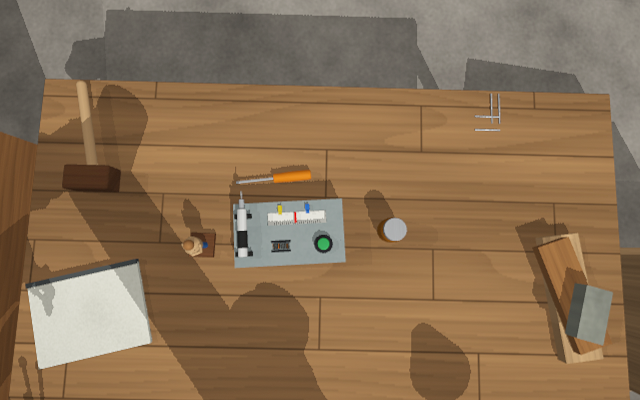

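The top view shows the unit in the middle: wheel about (281,246), green button (323,243), yellow clip (280,209), blue clip (307,208), red pointer (295,217). Image left is +y.

```bash
cat > h.py <<'E'
import cv2,numpy as np
def ray(s,u,v,z):
    P=s["pose"];d=P[:3,:3]@np.array([(u-s["cx"])/s["fx"],(v-s["cy"])/s["fy"],1.]);o=P[:3,3]
    return o+d*(z-o[2])/d[2]
def proj(s,p):
    P=s["pose"];q=P[:3,:3].T@(np.array(p)-P[:3,3]);return s["cx"]+s["fx"]*q[0]/q[2],s["cy"]+s["fy"]*q[1]/q[2]
R={"yellow":((22,130,120),(34,255,255),67),"blue":((105,130,80),(125,255,255),67),"red":((175,140,80),(180,255,255),60),"red2":((0,140,80),(4,255,255),60),"green":((55,100,50),(85,255,255),78)}
def find(s,c,win=None,amin=4):
    lo,hi,z=R[c];h=cv2.cvtColor(s["frame"],cv2.COLOR_RGB2HSV);m=cv2.inRange(h,lo,hi)
    if c=="red": m|=cv2.inRange(h,*R["red2"][:2])
    n,l,st,ce=cv2.connectedComponentsWithStats(m)
    return [(int(st[i,4]),st[i,:4].tolist(),np.round(ce[i],2).tolist(),np.round(ray(s,*ce[i],z),1).tolist()) for i in range(1,n) if st[i,4]>=amin]
E
python3 - <<'E'
from h import *
for n in("top","side"):
    s=dict(np.load(f"{n}0.npz"))
    for c in("yellow","blue","red","green"): print(n,c,*find(s,c),sep="\n  ")
s=dict(np.load("top0.npz"))
# unit outline corners by eye
for c in((233,201),(342,198),(345,262),(235,267)):print(c,np.round(ray(s,*c,60),1))
print(np.round(ray(s,281,246,64),1), np.round(ray(s,*(395,230),85),1))
E
```

```text
top
  yellow
  (33, [278, 205, 4, 9], [279.55, 208.91], [613.8, 109.4, 67.0])
top
  blue
  (31, [305, 204, 4, 9], [306.71, 207.55], [618.7, 45.5, 67.0])
  (18, [203, 243, 5, 5], [204.72, 244.94], [525.2, 280.3, 67.0])
top
  red
  (16, [294, 212, 3, 11], [294.81, 216.38], [597.6, 73.3, 60.0])
top
  green
  (131, [317, 237, 13, 13], [323.09, 243.32], [535.7, 4.9, 78.0])
side
  yellow
  (49, [306, 242, 10, 9], [310.45, 245.63], [607.6, 112.8, 67.0])
side
  blue
  (42, [328, 223, 10, 9], [332.29, 226.52], [612.3, 48.0, 67.0])
  (10, [267, 350, 4, 5], [268.8, 352.0], [495.6, 308.5, 67.0])
  (26, [259, 354, 5, 7], [261.15, 356.81], [497.9, 322.3, 67.0])
side
  red
  (28, [325, 239, 11, 8], [329.71, 242.25], [591.0, 76.3, 60.0])
side
  green
  (150, [370, 228, 14, 13], [376.43, 234.01], [530.8, 6.9, 78.0])
(233, 201) [630.6 221.6  60. ]
(342, 198) [644.4 -37.9  60. ]
(345, 262) [493.4 -47.7  60. ]
(235, 267) [475.8 209.   60. ]
[527.  103.1  64. ] [ 570.1 -159.8   85. ]
```

View pics/side0.png

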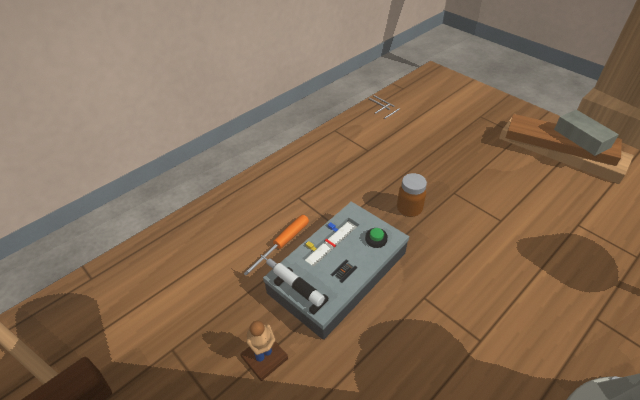

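The side view agrees with the top view: yellow clip (310,246), button (376,234). Unit yaw is about 4.4°, and the pointer has to go about 35 mm toward +y. Next I work out the move to above the slot, with tool x along unit +y and tool y along unit +x.

```bash
cat >> h.py <<'E'
from scipy.spatial.transform import Rotation as Ro
YAW=0.0767
def U():return np.array([np.cos(YAW),np.sin(YAW),0]),np.array([-np.sin(YAW),np.cos(YAW),0])
def delta(st,p):
    ux,uy=U();T=Ro.from_matrix(np.stack([uy,ux,[0,0,-1]],1));C=Ro.from_quat(st["tool_rot"])
    return np.round(C.inv().apply(np.array(p)-st["position"]),1),np.round((C.inv()*T).as_rotvec(degrees=True),2)
E
python3 - <<'E'
from h import *
from cell import arm
print(delta(arm.read_state(),[526.5,104.5,180]))
E
```

```text
(array([-486.6, -397.9,   23.6]), array([-6.000e-02,  5.000e-02,  7.187e+01]))
```

carry_out([
  [[-25,-20,0,0,0,4],[-55,-45,0,0,0,8],[-85,-70,0,0,0,13],[-115,-95,0,0,0,18],[-145,-120,0,0,0,23],[-175,-145,0,0,0,28],[-205,-170,0,0,0,33],[-235,-195,0,0,0,38],[-265,-220,0,0,0,42],[-290,-240,0,0,0,45]],
], jaw=0, squeeze=20)

```text
clock: 1.1
position: [373.8, 303.2, 203.6]
tool_rot: [0.492, 0.871, -0.0, 0.0]
wrist_force: [0.3, 0.1, -0.2]
finger_gap: -0.003
gripper_force: 0.0
```

Run:
```python
from h import *
from cell import arm
print(delta(arm.read_state(),[526.5,104.5,180]))
```

```text
(array([-249. ,   28.2,   23.7]), array([-2.000e-02,  2.000e-02,  2.668e+01]))
```

carry_out([
  [[-30,4,3,0,0,4],[-60,7,6,0,0,8],[-95,11,9,0,0,12],[-130,15,13,0,0,15],[-165,19,16,0,0,19],[-195,22,20,0,0,22],[-225,25,23,0,0,25],[-245,28,23,0,0,26.5],[-249,28,23,0,0,26.7],[-249,28,23,0,0,26.7]],
])

```text
clock: 2.1
position: [526.1, 106.4, 180.5]
tool_rot: [0.679, 0.734, -0.0, -0.0]
wrist_force: [-0.6, 0.6, 0.2]
finger_gap: -0.001
gripper_force: 0.0
```

Run:
```python
from h import *
from cell import arm
st=arm.read_state();print(st["position"],st["wrist_force"],delta(st,[526.5,104.5,180]))
s=arm.snapshot("wrist");np.savez("w1.npz",**s);cv2.imwrite("pics/w1.png",s["frame"][:,:,::-1])
for c in("yellow","blue","red","green"): print(c,*find(s,c,amin=30),sep="\n  ")
print(proj(s,[526.5,104.5,60]),s["pose"][:3,3])
```

```text
[526.10819    106.42731049 180.4564048 ] [-0.62622095  0.64529965  0.19210977] (array([-2. ,  0.2,  0.5]), array([-0.05, -0.  ,  0.12]))
yellow
  (300, [405, 182, 29, 12], [419.91, 187.31], [609.7, 112.0, 67.0])
blue
  (231, [400, 253, 26, 12], [413.39, 258.75], [614.6, 47.5, 67.0])
red
  (149, [377, 222, 30, 5], [391.6, 224.01], [592.9, 75.6, 60.0])
green
(np.float64(317.93504595905443), np.float64(186.15530655318437)) [519.81635972 183.08071863 349.59713159]
```

View pics/w1.png

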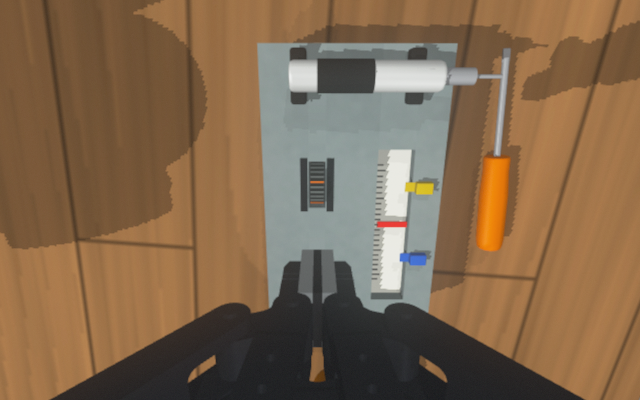

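The wrist view shows the slot at (317,185), where I predicted it, the red pointer at (392,224) and the yellow clip at (420,187). The closed fingertips are at (300–335,250). I'll check their width.

Run:
```python
from h import *
from cell import arm
s=dict(np.load("w1.npz"));st=arm.read_state()
print(s["fx"],[ (u,round(float(s["range_z"][253,u]),1)) for u in range(280,356,4)])
P=s["pose"]
for v in(252,265,280):
  for u in(302,310,325,333):
    d=s["range_z"][v,u];q=P[:3,:3]@(np.array([(u-s["cx"])/s["fx"],(v-s["cy"])/s["fy"],1])*d)+P[:3,3]
    C=Ro.from_quat(st["tool_rot"]);print(u,v,np.round(C.inv().apply(q-st["position"]),1))
print(ray(s,317,184.5,60), delta(st,[533,99.5,100]))
```

```text
357.638337838605 [(280, 319.5), (284, 319.4), (288, 318.6), (292, 318.2), (296, 319.2), (300, 320.2), (304, 147.1), (308, 148.9), (312, 148.1), (316, 149.0), (320, 148.9), (324, 147.4), (328, 149.2), (332, 148.5), (336, 317.7), (340, 319.3), (344, 320.4), (348, 0.0), (352, 320.5)]
302 252 [ 10.5  -6.4 -32.4]
310 252 [ 10.7  -3.  -32.8]
325 252 [ 10.8   3.3 -33.1]
333 252 [-63.8  14.1 121.7]
302 265 [ 11.   -5.9 -44.8]
310 265 [ 11.1  -2.8 -45.1]
325 265 [ 11.2   3.  -45.2]
333 265 [ 10.8   6.1 -44.5]
302 280 [ 10.7  -5.4 -55.7]
310 280 [ 10.9  -2.6 -56. ]
325 280 [ 10.8   2.8 -55.8]
333 280 [ 10.8   5.7 -55.8]
[525.60557257 105.86936404  60.        ] (array([-8.1,  6.7, 80.5]), array([-0.05, -0.01,  0.17]))
```

Run:
```python
from h import *
from cell import arm
s=dict(np.load("w1.npz"));st=arm.read_state()
C=Ro.from_quat(st["tool_rot"])
for p in([11,0,0],[11,0,-19],[-11,0,0],[11,0,-33]):print(p,proj(s,st["position"]+C.apply(p)))
for u in(310,317,326):print([(v,round(float(s["range_z"][v,u]))) for v in range(205,262,3)])
print(np.round(s["pose"],3).tolist())
f=s["frame"][190:290,260:380,::-1];cv2.imwrite("pics/w1c.png",cv2.resize(f,None,fx=6,fy=6,interpolation=0)[:600])
```

```text
[11, 0, 0] (np.float64(317.1396028673052), np.float64(222.97429461950287))
[11, 0, -19] (np.float64(317.15000603403945), np.float64(238.0606412323237))
[-11, 0, 0] (np.float64(317.17929984427514), np.float64(262.1985122831111))
[11, 0, -33] (np.float64(317.1592867156362), np.float64(251.51919505051086))
[(205, 312), (208, 307), (211, 308), (214, 308), (217, 311), (220, 310), (223, 312), (226, 311), (229, 312), (232, 314), (235, 314), (238, 315), (241, 316), (244, 317), (247, 319), (250, 151), (253, 149), (256, 146), (259, 143)]
[(205, 312), (208, 306), (211, 308), (214, 308), (217, 309), (220, 311), (223, 311), (226, 312), (229, 313), (232, 314), (235, 314), (238, 315), (241, 317), (244, 316), (247, 318), (250, 151), (253, 149), (256, 145), (259, 143)]
[(205, 304), (208, 306), (211, 308), (214, 307), (217, 309), (220, 309), (223, 310), (226, 311), (229, 313), (232, 313), (235, 314), (238, 314), (241, 316), (244, 316), (247, 318), (250, 150), (253, 148), (256, 146), (259, 143)]
[[0.997, 0.075, 0.023, 519.816], [0.079, -0.951, -0.299, 183.081], [-0.001, 0.3, -0.954, 349.597], [0.0, 0.0, 0.0, 1.0]]
```

View pics/w1c.png

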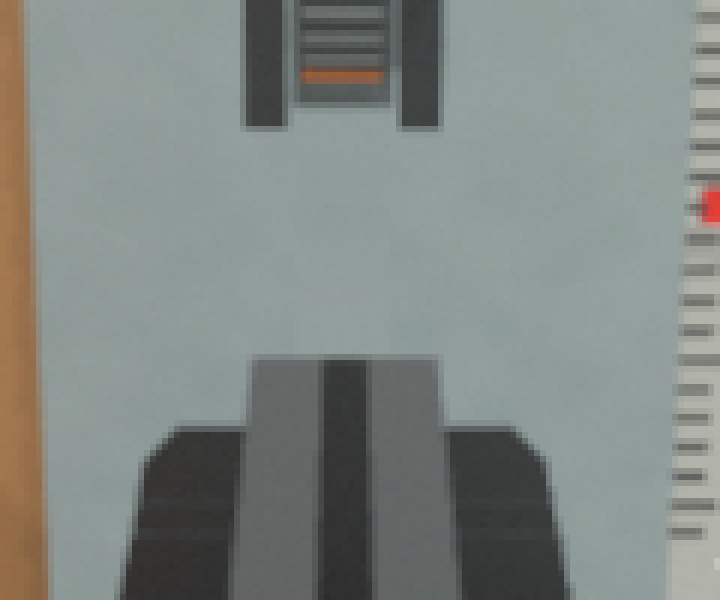

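The crop shows the finger ends at row 250, about 31 mm short of where the nominal TCP should appear (row 223). I'll go down to z 80, well clear of the wheel, and check the tip height in the side view.

carry_out([
  [[-3,2,20,0,0,0],[-5,4,45,0,0,0],[-8,6.5,70,0,0,0],[-8,6.5,88,0,0,0],[-8,6.5,98,0,0,0],[-8,6.5,100,0,0,0],[-8,6.5,100,0,0,0]],
])

```text
clock: 2.85
position: [533.3, 99.9, 81.1]
tool_rot: [0.678, 0.735, 0.0, 0.0]
wrist_force: [0.6, -0.5, -0.1]
finger_gap: -0.001
gripper_force: 0.0
```

Run:
```python
from h import *
from cell import arm
st=arm.read_state();print(st["position"],st["wrist_force"])
s=arm.snapshot("side");np.savez("s2.npz",**s);tip=st["position"]
print(proj(s,tip),proj(s,tip+[0,0,31]))
u,v=map(int,proj(s,tip));f=s["frame"][v-60:v+30,u-60:u+60,::-1];print(u-60,v-60)
cv2.imwrite("pics/s2.png",cv2.resize(f,None,fx=6,fy=6,interpolation=0))
# wheel height prior from the saved wrist picture
w=dict(np.load("w1.npz"));P=w["pose"]
def pts(v0,v1,u0,u1):
    vv,uu=np.mgrid[v0:v1,u0:u1];d=w["range_z"][v0:v1,u0:u1]
    q=np.stack([(uu-w["cx"])/w["fx"]*d,(vv-w["cy"])/w["fy"]*d,d],-1)@P[:3,:3].T+P[:3,3];return q[...,2]
a=pts(164,207,311,324);print("wheel rows",np.round(np.median(a,1)[::4],1));print("panel",np.median(pts(164,207,275,295)),np.median(pts(164,207,340,360)))
```

```text
[533.3387135   99.85910447  81.12848127] [ 0.64974943 -0.48300642 -0.10403717]
(np.float64(342.4211002345481), np.float64(259.43179495940717)) (np.float64(342.6660507087452), np.float64(249.19026833664861))
282 199
wheel rows [57.5 61.2 63.  65.3 66.3 66.3 67.1 66.7 65.5 62.3 54.3]
panel 59.0133282366846 58.99698609603661
```

View pics/s2.png

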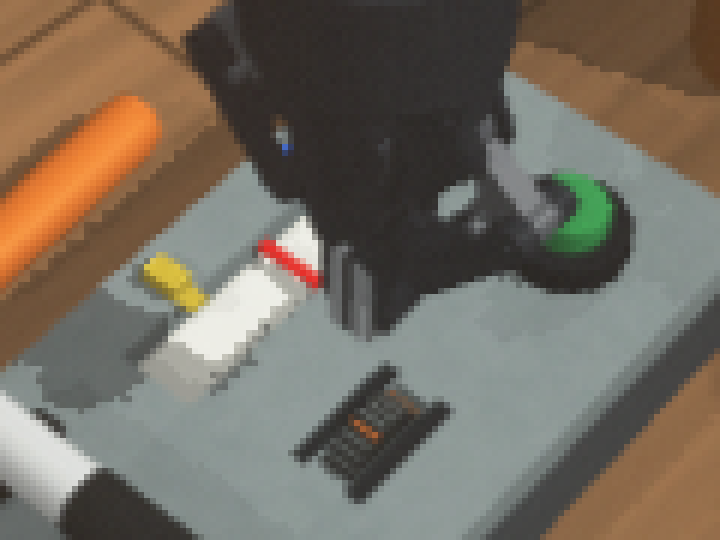

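The side view shows the closed tips (near corner at full-image (343,255)) well above the wheel. They appear about 50 mm above the panel, not 20. Depth puts the wheel top near z 67–68. I'll feel for it through the nominal contact zone first.

carry_out([
  [[0,0,5,0,0,0],[0,0,9,0,0,0],[0,0,9.5,0,0,0],[0,0,9.5,0,0,0]],
])

```text
clock: 3.3
position: [533.3, 99.3, 71.2]
tool_rot: [0.678, 0.735, -0.0, -0.0]
wrist_force: [0.3, 0.1, 0.7]
finger_gap: 0.001
gripper_force: 0.0
```

carry_out([
  [[0,0,0.4,0,0,0],[0,0,0.8,0,0,0],[0,0,0.8,0,0,0]],
])

```text
clock: 3.6
position: [533.5, 99.3, 70.5]
tool_rot: [0.678, 0.735, 0.0, 0.0]
wrist_force: [0.6, -0.8, -0.0]
finger_gap: 0.004
gripper_force: 0.0
```

carry_out([
  [[0,0,0.4,0,0,0],[0,0,0.8,0,0,0],[0,0,0.8,0,0,0]],
])

```text
clock: 3.9
position: [533.4, 99.3, 69.6]
tool_rot: [0.678, 0.735, -0.0, -0.0]
wrist_force: [-0.3, 0.1, -0.1]
finger_gap: 0.003
gripper_force: 0.0
```

carry_out([
  [[0,0,0.4,0,0,0],[0,0,0.8,0,0,0],[0,0,0.8,0,0,0]],
])

```text
clock: 4.2
position: [533.4, 99.3, 68.8]
tool_rot: [0.678, 0.735, -0.0, -0.0]
wrist_force: [0.1, 0.8, 0.1]
finger_gap: 0.002
gripper_force: 0.0
```

carry_out([
  [[0,0,0.3,0,0,0],[0,0,0.7,0,0,0],[0,0,0.7,0,0,0]],
])

```text
clock: 4.5
position: [533.4, 99.3, 68.1]
tool_rot: [0.678, 0.735, -0.0, -0.0]
wrist_force: [-0.9, -0.3, -0.5]
finger_gap: -0.001
gripper_force: 0.0
```

carry_out([
  [[0,0,0.3,0,0,0],[0,0,0.7,0,0,0],[0,0,0.7,0,0,0]],
])

```text
clock: 4.8
position: [533.4, 99.3, 67.4]
tool_rot: [0.678, 0.735, -0.0, -0.0]
wrist_force: [-0.5, 0.3, 0.1]
finger_gap: -0.005
gripper_force: 0.0
```

carry_out([
  [[0,0,0.3,0,0,0],[0,0,0.7,0,0,0],[0,0,0.7,0,0,0]],
])

```text
clock: 5.1
position: [533.4, 99.3, 66.7]
tool_rot: [0.678, 0.735, -0.0, -0.0]
wrist_force: [0.6, 0.3, 0.6]
finger_gap: 0.004
gripper_force: 0.0
```

carry_out([
  [[0,0,0.3,0,0,0],[0,0,0.7,0,0,0],[0,0,0.7,0,0,0]],
])

```text
clock: 5.4
position: [533.4, 99.3, 66.0]
tool_rot: [0.678, 0.735, -0.0, -0.0]
wrist_force: [-0.0, -0.6, -0.1]
finger_gap: 0.001
gripper_force: 0.0
```

Run:
```python
from h import *
from cell import arm
st=arm.read_state();C=Ro.from_quat(st["tool_rot"])
for k in("side","wrist"):
    s=arm.snapshot(k);np.savez(k+"3.npz",**s);P=s["pose"]
    vv,uu=np.mgrid[0:400,0:640];d=s["range_z"]
    q=np.stack([(uu-s["cx"])/s["fx"]*d,(vv-s["cy"])/s["fy"]*d,d],-1)@P[:3,:3].T+P[:3,3]
    t=C.inv().apply((q-st["position"]).reshape(-1,3)).reshape(q.shape)
    m=(d>0)&(abs(t[...,1])<8)&(abs(t[...,0])<14)&(q[...,2]>72)
    z=np.sort(q[...,2][m]);print(k,st["position"],m.sum(),z[:10])
```

```text
side [533.3556552   99.33114085  66.03611912] 178 [ 94.33433579  95.49039193  96.85655366  97.63521348  98.18095995
  98.36383607  98.65701386  99.4459032   99.74131381 100.07494983]
wrist [533.3556552   99.33114085  66.03611912] 5936 [94.88398112 95.39600675 95.40896241 95.51395354 95.53116603 95.61566722
 95.62170598 95.866756   95.89490058 96.06430583]
```

Both cameras put the real fingertips about 29.5 mm behind the reported TCP (z 95.5 when the TCP reads 66.0). That explains the lack of contact at z 66, below the 67–68 wheel top seen by depth. One more small feel, then down in stages.

carry_out([
  [[0,0,0.4,0,0,0],[0,0,0.9,0,0,0],[0,0,0.9,0,0,0]],
])

```text
clock: 5.8
position: [533.3, 99.3, 65.1]
tool_rot: [0.678, 0.735, -0.0, -0.0]
wrist_force: [-0.7, -0.9, -0.4]
finger_gap: 0.0
gripper_force: 0.0
```

carry_out([
  [[0,0,0.4,0,0,0],[0,0,0.9,0,0,0],[0,0,0.9,0,0,0]],
])

```text
clock: 6.1
position: [533.4, 99.3, 64.2]
tool_rot: [0.678, 0.735, -0.0, -0.0]
wrist_force: [-0.4, -0.5, -0.1]
finger_gap: 0.001
gripper_force: 0.0
```

carry_out([
  [[0,0,0.8,0,0,0],[0,0,0.8,0,0,0]],
])

```text
clock: 6.3
position: [533.3, 99.3, 63.4]
tool_rot: [0.678, 0.735, -0.0, -0.0]
wrist_force: [-0.6, -0.3, -0.4]
finger_gap: 0.002
gripper_force: 0.0
```

Nothing down to 63.4, below the lowest possible wheel top, so the tip offset is real. I'll go to TCP z 43.5, which puts the real tip at about 73.

carry_out([
  [[0,0,5,0,0,0],[0,0,11,0,0,0],[0,0,17,0,0,0],[0,0,20,0,0,0],[0,0,20,0,0,0]],
])

```text
clock: 6.8
position: [532.9, 99.2, 42.7]
tool_rot: [0.678, 0.735, -0.001, -0.0]
wrist_force: [-0.7, 0.5, -0.1]
finger_gap: -0.0
gripper_force: 0.0
```

Run:
```python
from h import *
from cell import arm
st=arm.read_state();C=Ro.from_quat(st["tool_rot"]);print(st["position"],st["wrist_force"])
s=arm.snapshot("wrist");np.savez("w4.npz",**s);P=s["pose"]
vv,uu=np.mgrid[0:400,0:640];d=s["range_z"]
q=np.stack([(uu-s["cx"])/s["fx"]*d,(vv-s["cy"])/s["fy"]*d,d],-1)@P[:3,:3].T+P[:3,3]
t=C.inv().apply((q-st["position"]).reshape(-1,3)).reshape(q.shape)
print(np.sort(q[...,2][(d>0)&(abs(t[...,1])<8)&(abs(t[...,0]-11)<3)&(q[...,2]>70)])[:8])
f=s["frame"][130:280,220:420,::-1];cv2.imwrite("pics/w4.png",cv2.resize(f,None,fx=4,fy=4,interpolation=0))
print(proj(s,[526,105.3,67]))
```

```text
[532.9040008   99.24944144  42.72323936] [-0.71926044  0.50881326 -0.1178616 ]
[71.3206488  71.65161117 72.42399437 72.42689148 72.58439085 72.63254427
 72.70834015 72.72549552]
(np.float64(303.48962159517316), np.float64(253.06595275780475))
```

View pics/w4.png

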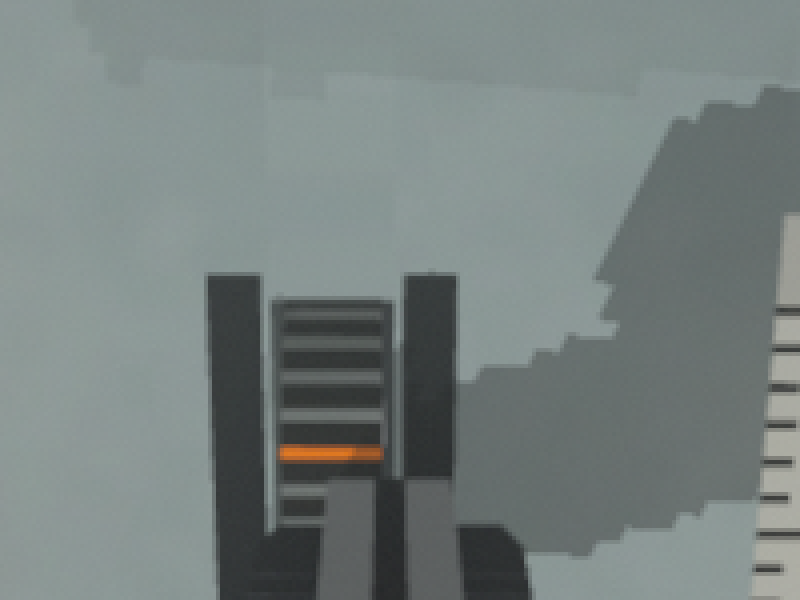

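The wrist crop shows the left finger over the right half of the wheel (wheel at crop x 275–390, seam at about 390), so only one tip will touch. Now feeling down in small steps.

carry_out([
  [[0,0,0.7,0,0,0],[0,0,1.5,0,0,0],[0,0,1.5,0,0,0]],
])

```text
clock: 7.15
position: [533.5, 99.4, 42.1]
tool_rot: [0.678, 0.735, 0.0, 0.0]
wrist_force: [0.5, -0.2, -0.0]
finger_gap: 0.001
gripper_force: 0.0
```

carry_out([
  [[0,0,0.7,0,0,0],[0,0,0.7,0,0,0]],
])

```text
clock: 7.35
position: [533.4, 99.3, 41.3]
tool_rot: [0.678, 0.735, 0.0, 0.0]
wrist_force: [0.7, -0.6, -0.1]
finger_gap: -0.0
gripper_force: 0.0
```

carry_out([
  [[0,0,0.7,0,0,0],[0,0,0.7,0,0,0]],
])

```text
clock: 7.55
position: [533.4, 99.3, 40.5]
tool_rot: [0.678, 0.735, 0.0, -0.0]
wrist_force: [-0.6, 0.7, 0.6]
finger_gap: -0.002
gripper_force: 0.1
```

carry_out([
  [[0,0,0.7,0,0,0],[0,0,0.7,0,0,0]],
])

```text
clock: 7.75
position: [533.5, 99.3, 40.0]
tool_rot: [0.678, 0.735, 0.0, 0.0]
wrist_force: [-0.8, 0.3, 3.1]
finger_gap: 0.001
gripper_force: 1.7
```

Contact: 3.1 N at TCP z 40. I'll press slightly more and take a short trial stroke along +y.

carry_out([
  [[0,0,0.2,0,0,0],[0.5,0,0.2,0,0,0],[1.5,0,0.2,0,0,0],[2.5,0,0.2,0,0,0],[4,0,0.2,0,0,0],[4,0,0.2,0,0,0]],
])

```text
clock: 8.35
position: [533.2, 103.5, 39.8]
tool_rot: [0.678, 0.735, 0.0, 0.0]
wrist_force: [-1.0, -1.1, 5.0]
finger_gap: 0.003
gripper_force: 2.6
```

```bash
cat > m.py <<'E'
from h import *
from cell import arm
st=arm.read_state();print(np.round(st["position"],1),np.round(st["wrist_force"],1),st["clock"],[float(x) for x in np.round(st["tool_rot"],4)])
uy=U()[1]
for n in("top","wrist"):
    s=arm.snapshot(n);r={}
    for c in("yellow","blue","red"):
        L=[a for a in find(s,c) if 560<a[3][0]<640 and a[3][1]>20];
        if L:r[c]=max(L);
    if "yellow" in r and "red" in r: print(n,"pointer to yellow",round(float((np.array(r["yellow"][3])-r["red"][3])@uy),2),r["yellow"][1],r["red"][:3])
    else: print(n,r)
E
python3 m.py
```

```text
[533.2 103.5  39.8] [-1.  -1.1  5. ] 8.35 [0.6784, 0.7347, 0.0001, 0.0001]
top {'yellow': (11, [278, 205, 4, 3], [279.36, 206.09], [620.5, 110.1, 67.0]), 'blue': (31, [305, 204, 4, 9], [306.71, 207.55], [618.7, 45.5, 67.0])}
wrist pointer to yellow 30.86 [462, 251, 56, 25] (315, [422, 309, 39, 10], [444.1, 313.06])
```

Wheel rolls; 5 N is right. Finish this stroke, lift and go back.

carry_out([
  [[2,0,0,0,0,0],[4,0,0,0,0,0],[6,0,0,0,0,0],[8,0,0,0,0,0],[9,0,0,0,0,0],[9,0,0,0,0,0]],
])

```text
clock: 9.05
position: [532.4, 112.5, 39.8]
tool_rot: [0.678, 0.735, 0.0, 0.0]
wrist_force: [-0.6, -0.4, 4.0]
finger_gap: 0.0
gripper_force: 2.5
```

carry_out([
  [[0,0,-4,0,0,0],[-5,0,-4,0,0,0],[-15,0,-4,0,0,0],[-15,0,-3,0,0,0],[-15,0,-1.5,0,0,0],[-15,0,-0.6,0,0,0],[-15,0,-0.3,0,0,0],[-15,0,-0.2,0,0,0],[-15,0,-0.2,0,0,0]],
])

```text
clock: 9.95
position: [533.6, 97.4, 40.0]
tool_rot: [0.678, 0.735, -0.0, 0.0]
wrist_force: [-0.2, -1.3, 3.2]
finger_gap: -0.002
gripper_force: 1.6
```

```bash
python3 m.py
```

```text
[533.6  97.4  40. ] [-0.2 -1.3  3.2] 9.95 [0.6783, 0.7347, -0.0, 0.0001]
top {'yellow': (10, [278, 205, 4, 3], [279.5, 206.2], [620.2, 109.8, 67.0]), 'blue': (31, [305, 204, 4, 9], [306.71, 207.55], [618.7, 45.5, 67.0])}
wrist pointer to yellow 24.66 [463, 240, 57, 23] (534, [410, 287, 55, 10], [436.8, 291.53])
```

Next two strokes of about 15 mm (≈10 mm of pointer each); checking after each.

carry_out([
  [[0,0,0.2,0,0,0],[1.5,0,0.2,0,0,0],[3.5,0,0.2,0,0,0],[5.5,0,0.2,0,0,0],[7.5,0,0.2,0,0,0],[9.5,0,0.2,0,0,0],[11.5,0,0.2,0,0,0],[13.5,0,0.2,0,0,0],[15,0,0.2,0,0,0],[15,0,0.2,0,0,0]],
])

```text
clock: 11.05
position: [532.4, 112.7, 39.8]
tool_rot: [0.678, 0.735, 0.0, -0.0]
wrist_force: [-0.7, -1.0, 4.3]
finger_gap: 0.001
gripper_force: 2.5
```

carry_out([
  [[0,0,-4,0,0,0],[-5,0,-4,0,0,0],[-15,0,-4,0,0,0],[-15,0,-3,0,0,0],[-15,0,-1.5,0,0,0],[-15,0,-0.6,0,0,0],[-15,0,-0.3,0,0,0],[-15,0,-0.2,0,0,0],[-15,0,-0.2,0,0,0]],
])

```text
clock: 11.95
position: [533.6, 97.3, 40.0]
tool_rot: [0.678, 0.735, -0.0, 0.0]
wrist_force: [-1.2, -2.4, 2.3]
finger_gap: 0.0
gripper_force: 1.6
```

```bash
python3 m.py
```

```text
[533.6  97.3  40. ] [-1.2 -2.4  2.3] 11.95 [0.6783, 0.7347, -0.0, 0.0001]
top {'yellow': (10, [278, 205, 4, 3], [279.5, 206.2], [620.2, 109.8, 67.0]), 'blue': (31, [305, 204, 4, 9], [306.71, 207.55], [618.7, 45.5, 67.0])}
wrist pointer to yellow 14.04 [463, 240, 57, 23] (547, [412, 267, 55, 11], [439.22, 271.57])
```

carry_out([
  [[0,0,0.2,0,0,0],[1.5,0,0.2,0,0,0],[3.5,0,0.2,0,0,0],[5.5,0,0.2,0,0,0],[7.5,0,0.2,0,0,0],[9.5,0,0.2,0,0,0],[11.5,0,0.2,0,0,0],[13.5,0,0.2,0,0,0],[15,0,0.2,0,0,0],[15,0,0.2,0,0,0]],
])

```text
clock: 13.05
position: [532.4, 112.7, 39.8]
tool_rot: [0.678, 0.735, 0.0, -0.0]
wrist_force: [-0.8, 0.2, 5.0]
finger_gap: -0.003
gripper_force: 2.5
```

carry_out([
  [[0,0,-4,0,0,0],[-4,0,-20,0,0,0],[-9,0,-45,0,0,0],[-9,0,-70,0,0,0],[-9,0,-90,0,0,0],[-9,0,-100,0,0,0],[-9,0,-100,0,0,0],[-9,0,-100,0,0,0]],
])

```text
clock: 13.85
position: [532.6, 103.3, 139.0]
tool_rot: [0.678, 0.735, -0.0, -0.0]
wrist_force: [0.6, -0.5, 0.2]
finger_gap: 0.003
gripper_force: 0.0
```

```bash
python3 m.py
python3 - <<'E'
from h import *
from cell import arm
for n in("wrist","top"):
    s=arm.snapshot(n);np.savez(n+"5.npz",**s)
    for c in("yellow","red"):print(n,c,[a for a in find(s,c) if 560<a[3][0]<640])
    if n=="wrist":
        y=[a for a in find(s,"yellow")];u,v=map(int,max(y)[2]);f=s["frame"][v-40:v+40,u-70:u+40,::-1];print(u-70,v-40)
        cv2.imwrite("pics/w5.png",cv2.resize(f,None,fx=7,fy=7,interpolation=0))
E
```

```text
[532.6 103.3 139. ] [ 0.6 -0.5  0.2] 13.85 [0.6784, 0.7347, -0.0003, -0.0003]
top {'blue': (31, [305, 204, 4, 9], [306.71, 207.55], [618.7, 45.5, 67.0])}
wrist pointer to yellow 4.47 [411, 192, 33, 14] (203, [381, 198, 30, 7], [395.0, 201.0])
wrist yellow [(406, [411, 192, 34, 14], [428.33, 198.04], [609.6, 112.1, 67.0])]
wrist red [(209, [381, 198, 35, 7], [395.64, 201.08], [588.8, 106.0, 60.0])]
358 158
top yellow []
top red []
```

View pics/w5.png

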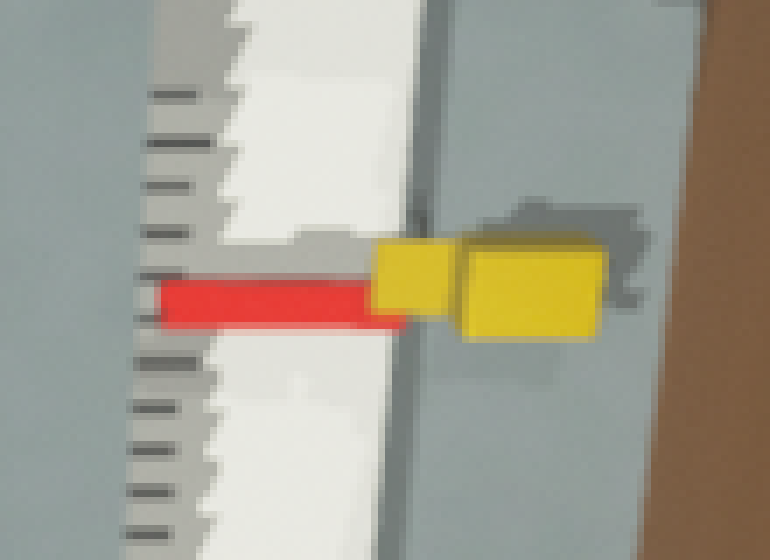

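The crop shows the red bar (crop rows 281–329) just short of the yellow clip's top (rows 248–340, raised 7 mm). I'll take parallax out using the clip's top face.

Run:
```python
from h import *
s=dict(np.load("wrist5.npz"));uy=U()[1]
r=ray(s,395.4,201.07,60)
for nm,u,v,z in(("block",534/7+357.5,199.5,67),("tongue",412/7+357.5,278/7+157.5,61),("tongue",412/7+357.5,278/7+157.5,62.5)):
    y=ray(s,u,v,z);print(nm,y,(y-r)@uy)
# unit yaw check from window edges/blue-yellow in wrist1
w=dict(np.load("w1.npz"));a=find(w,"yellow",amin=30)[0][3];b=find(w,"blue",amin=30)[0][3];print(np.arctan2(-(a[0]-b[0]),a[1]-b[1]))
# red bar slope (bar lies along unit x)
h=cv2.cvtColor(s["frame"],cv2.COLOR_RGB2HSV);m=cv2.inRange(h,(0,140,80),(4,255,255))|cv2.inRange(h,(175,140,80),(180,255,255));m[:, :360]=0
p=[];
for u in range(383,409):
    vv=np.nonzero(m[190:212,u])[0]+190
    if len(vv)>3:p.append(ray(s,u,vv.mean(),60)[:2])
p=np.array(p);print(len(p),np.polyfit(p[:,0],p[:,1],1)[0], p.mean(0))
print(proj(s,[600,112,60]),[float(np.round((proj(s,[590,112+dz,60])[1])-proj(s,[590,112,60])[1],2)) for dz in(1,)])
```

```text
block [613.59288054 111.36318687  67.        ] 3.4719627031821805
tongue [602.95887431 110.35671341  61.        ] 3.283277076256841
tongue [602.49150416 110.77980605  62.5       ] 3.740937983015774
0.07582334993699158
26 0.08026776521295145 [588.65148572 106.01794256]
(np.float64(412.3008157947221), np.float64(194.32495292923986)) [-1.33]
```

Remaining about 3.5 mm of pointer, i.e. about 5 mm of rim. Going back down gently to the same height.

carry_out([
  [[-1,0,25,0,0,0],[-2,0,50,0,0,0],[-3,0,75,0,0,0],[-3,0,90,0,0,0],[-3,0,96,0,0,0],[-3,0,98,0,0,0],[-3,0,99,0,0,0],[-3,0,99.5,0,0,0],[-3,0,99.7,0,0,0],[-3,0,99.7,0,0,0]],
])

```text
clock: 15.05
position: [533.7, 100.4, 40.6]
tool_rot: [0.678, 0.735, 0.0, 0.0]
wrist_force: [-0.3, -0.8, -0.7]
finger_gap: -0.002
gripper_force: 0.1
```

carry_out([
  [[0,0,0.2,0,0,0],[0,0,0.2,0,0,0],[1,0,0.2,0,0,0],[2.5,0,0.2,0,0,0],[4,0,0.2,0,0,0],[5,0,0.2,0,0,0],[5,0,0.2,0,0,0],[5,0,0.2,0,0,0]],
])

```text
clock: 15.85
position: [533.2, 105.4, 39.9]
tool_rot: [0.678, 0.735, 0.0, 0.0]
wrist_force: [2.0, -0.4, 3.7]
finger_gap: 0.003
gripper_force: 2.1
```

carry_out([
  [[0,0,-4,0,0,0],[-1,0,-20,0,0,0],[-2,0,-45,0,0,0],[-2,0,-70,0,0,0],[-2,0,-90,0,0,0],[-2,0,-100,0,0,0],[-2,0,-100,0,0,0],[-2,0,-100,0,0,0]],
])

```text
clock: 16.65
position: [532.4, 103.3, 139.0]
tool_rot: [0.678, 0.735, -0.0, -0.0]
wrist_force: [-1.0, -0.6, -0.1]
finger_gap: 0.001
gripper_force: 0.0
```

Run:
```python
from h import *
from cell import arm
s=arm.snapshot("wrist");np.savez("wrist6.npz",**s)
for c in("yellow","red"):print(c,[a for a in find(s,c) if 560<a[3][0]<640])
y=[a for a in find(s,"yellow")];u,v=map(int,max(y)[2]);f=s["frame"][v-40:v+40,u-70:u+40,::-1];print(u-70,v-40)
cv2.imwrite("pics/w6.png",cv2.resize(f,None,fx=7,fy=7,interpolation=0))
```

```text
yellow [(413, [411, 192, 33, 14], [427.57, 197.99], [609.4, 112.0, 67.0])]
red [(175, [380, 194, 30, 6], [394.91, 196.5], [588.1, 109.2, 60.0])]
357 157
```

View pics/w6.png

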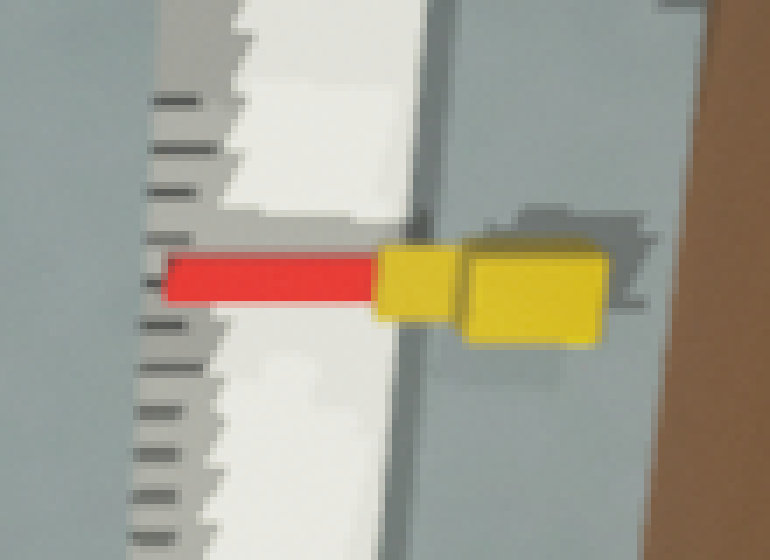

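The bar (crop rows 256–301) now lines up with the clip's tongue (245–320). Computing the residual in the same way.

Run:
```python
from h import *
from cell import arm
s=dict(np.load("wrist6.npz"));uy=U()[1]
r=ray(s,394.9,278.5/7+156.5,60);print(r,[a[3] for a in find(s,"red")])
for nm,u,v,z in(("block",536/7+356.5,301/7+156.5,67),("tongue",418/7+356.5,282/7+156.5,61),("tongue",418/7+356.5,282/7+156.5,62.5)):
    y=ray(s,u,v,z);print(nm,y,(y-r)@uy)
st=arm.read_state();ux=U()[0]
slot=np.array([526,105.3,0]);b=slot-100*uy;print("button",b,"top-cam 535.7,4.9; side 530.8,6.9")
# target: real tip (TCP+29.6 along z) at z 100 over button
print(delta(st,[b[0],b[1],100]))
```

```text
[588.05496485 109.40721451  60.        ] [[588.1, 109.2, 60.0]]
block [613.51136922 111.19201329  67.        ] -0.17104092217199662
tongue [603.19602696 110.54349052  61.        ] -0.027245794340515328
tongue [602.72838457 110.9645215   62.5       ] 0.4283803707649476
button [533.66248192   5.59400033   0.        ] top-cam 535.7,4.9; side 530.8,6.9
(array([-97.4,  -6.2,  38.7]), array([-0.11,  0.01,  0.17]))
```

Residual is within 0.3 mm, so the setting is done. Next, over to the button with the real tip at about z 90.

carry_out([
  [[-25,-2,0,0,0,0],[-60,-4,0,0,0,0],[-90,-6,0,0,0,0],[-97.5,-6,20,0,0,0],[-97.5,-6,50,0,0,0],[-97.5,-6,72,0,0,0],[-97.5,-6,80,0,0,0],[-97.5,-6,82,0,0,0]],
])

```text
clock: 17.5
position: [533.6, 5.7, 56.2]
tool_rot: [0.678, 0.735, -0.001, -0.001]
wrist_force: [-0.7, -0.3, -0.5]
finger_gap: -0.0
gripper_force: 0.0
```

carry_out([
  [[0,0,1.5,0,0,0],[0,0,3,0,0,0],[0,0,4.5,0,0,0],[0,0,6,0,0,0],[0,0,7.5,0,0,0],[0,0,9,0,0,0],[0,0,9,0,0,0]],
])

```text
clock: 18.2
position: [535.6, 5.7, 49.1]
tool_rot: [0.678, 0.735, 0.001, 0.0]
wrist_force: [2.0, 1.1, 5.1]
finger_gap: 0.002
gripper_force: 2.2
```

carry_out([
  [[0,0,1,0,0,0],[0,0,2,0,0,0],[0,0,2,0,0,0]],
])

```text
clock: 18.5
position: [535.7, 5.8, 48.3]
tool_rot: [0.678, 0.735, 0.001, 0.0]
wrist_force: [-2.7, 0.7, 20.1]
finger_gap: -0.001
gripper_force: 10.1
```

20 N and barely moving: something stiff is being touched near where the button should just yield. Looking before pressing on.

Run:
```python
from h import *
from cell import arm
st=arm.read_state();print(st["position"],st["wrist_force"],st["ft_torque"])
s=arm.snapshot("side");w=arm.snapshot("wrist")
u,v=map(int,proj(s,st["position"]+[0,0,30]));print(u,v)
a=cv2.resize(s["frame"][v-50:v+50,u-66:u+67,::-1],(800,600),interpolation=0)[:, 200:600]
b=cv2.resize(w["frame"][180:400,240:400,::-1],(400,550),interpolation=0)
b=cv2.copyMakeBorder(b,0,50,0,0,0);cv2.imwrite("pics/b7.png",np.hstack([a,b]))
```

```text
[535.6730302    5.76151152  48.28501341] [-2.73637476  0.6723952  20.14437345] [ 0.2373289   0.5327707  -0.04193936]
374 232
```

View pics/b7.png

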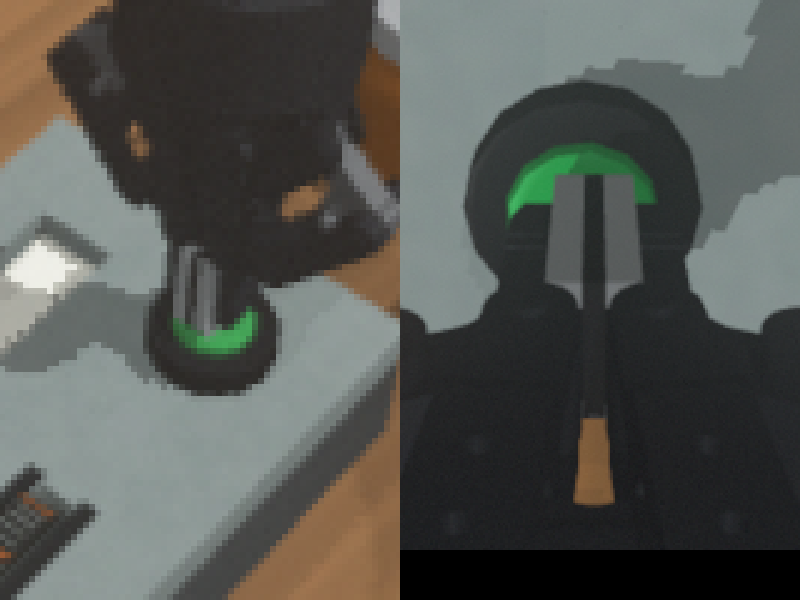

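The tips sit centred on the button. I'll measure whether it is down by comparing the green top's height by depth with the first pictures.

Run:
```python
from h import *
from cell import arm
def zz(s):
    h=cv2.cvtColor(s["frame"],cv2.COLOR_RGB2HSV);m=cv2.inRange(h,*R["green"][:2])
    n,l,st,ce=cv2.connectedComponentsWithStats(m);i=1+np.argmax(st[1:,4]);v,u=np.nonzero(l==i);d=s["range_z"][v,u]
    k=d>0;u,v,d=u[k],v[k],d[k]
    q=np.stack([(u-s["cx"])/s["fx"]*d,(v-s["cy"])/s["fy"]*d,d],-1)@s["pose"][:3,:3].T+s["pose"][:3,3]
    return len(d),np.round(np.percentile(q[:,2],[10,50,75,90]),1)
for n in("top0","side0"):print(n,zz(dict(np.load(n+".npz"))))
for n in("side","wrist"):
    s=arm.snapshot(n);np.savez(n+"8.npz",**s);print(n,zz(s))
st=arm.read_state();print(st["position"],st["wrist_force"])
```

```text
top0 (131, array([72. , 79.8, 81. , 82.2]))
side0 (148, array([75.3, 80.4, 81.5, 82.4]))
side (53, array([72. , 73.6, 75.2, 76.3]))
wrist (781, array([72.4, 74.3, 74.9, 75.7]))
[535.69156637   5.73815211  48.28262299] [-3.99648874  1.79312389 20.40276692]
```

The green top has dropped from about 80 to about 74, the full 6 mm, and the force is well past 5 N, so the button is fully down. Releasing and backing away.

carry_out([
  [[0,0,-4,0,0,0],[0,0,-12,0,0,0],[0,0,-25,0,0,0],[0,0,-50,0,0,0],[0,0,-80,0,0,0],[0,0,-105,0,0,0],[0,0,-120,0,0,0],[0,0,-120,0,0,0],[0,0,-120,0,0,0]],
])

```text
clock: 19.6
position: [534.4, 5.6, 166.7]
tool_rot: [0.678, 0.735, -0.0, -0.0]
wrist_force: [0.3, 0.2, -0.5]
finger_gap: -0.0
gripper_force: 0.0
```

carry_out([
  [[0,-15,0,0,0,0],[0,-40,0,0,0,0],[0,-70,0,0,0,0],[0,-100,0,0,0,0],[0,-130,0,0,0,0],[0,-150,0,0,0,0],[0,-155,0,0,0,0],[0,-155,0,0,0,0]],
])

```text
clock: 20.4
position: [379.9, -6.7, 166.3]
tool_rot: [0.678, 0.735, -0.0, -0.0]
wrist_force: [0.7, -0.5, 0.2]
finger_gap: 0.003
gripper_force: 0.0
```

```bash
python3 m.py
python3 - <<'E'
from h import *
from cell import arm
for n in("top","side"):
    s=arm.snapshot(n);np.savez(n+"9.npz",**s);o=dict(np.load(n+"0.npz"))
    for c in("yellow","red","green","blue"):print(n,c,[a[2:] for a in find(o,c)],"->",[a[2:] for a in find(s,c)])
E
```

```text
[379.9  -6.7 166.3] [ 0.7 -0.5  0.2] 20.4 [0.6785, 0.7346, -0.0002, -0.0003]
top pointer to yellow 0.88 [278, 206, 4, 8] (13, [280, 215, 2, 8], [280.62, 217.92])
wrist pointer to yellow 0.74 [633, 50, 7, 12] (226, [600, 55, 33, 7], [615.93, 58.0])
top yellow [([279.55, 208.91], [613.8, 109.4, 67.0])] -> [([279.6, 209.3], [612.9, 109.3, 67.0])]
top red [([294.81, 216.38], [597.6, 73.3, 60.0])] -> [([280.62, 217.92], [593.1, 106.9, 60.0])]
top green [([323.09, 243.32], [535.7, 4.9, 78.0])] -> [([323.09, 243.32], [535.7, 4.9, 78.0])]
top blue [([306.71, 207.55], [618.7, 45.5, 67.0]), ([204.72, 244.94], [525.2, 280.3, 67.0])] -> [([306.71, 207.55], [618.7, 45.5, 67.0]), ([204.79, 245.05], [525.0, 280.2, 67.0])]
side yellow [([310.45, 245.63], [607.6, 112.8, 67.0])] -> [([310.02, 245.34], [608.7, 112.9, 67.0])]
side red [([329.71, 242.25], [591.0, 76.3, 60.0])] -> [([318.76, 253.14], [586.8, 110.4, 60.0])]
side green [([376.43, 234.01], [530.8, 6.9, 78.0])] -> [([376.41, 234.07], [530.8, 7.0, 78.0])]
side blue [([332.29, 226.52], [612.3, 48.0, 67.0]), ([268.8, 352.0], [495.6, 308.5, 67.0]), ([261.15, 356.81], [497.9, 322.3, 67.0])] -> [([332.16, 226.55], [612.4, 48.2, 67.0])]
```

The button is back up (same centroid as at the start), the pointer is level with the yellow clip within the accuracy of the pictures, and the figure has not moved in the top view. The arm is clear, so I'm handing in.

```bash
python3 -c "
from cell import arm
print(arm.job_done())"
```

```text
the job is handed in; nothing more can be done
None
```

I rolled the pointer to the yellow clip (measured within about 1 mm, wheel force readings up to 5 N), then pressed the start button fully down, let go and handed the job in at about 20 s; the real fingertips sat roughly 25–30 mm behind the stated TCP, so I found both heights by touch.

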